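Filling funnel held over a customer's jar on the scale

TASK

A customer has brought her own empty glass jar to be filled by weight: set it down gently, upright in the middle of the scale's platform, and let go of it. Then take the shop's steel funnel by its black handle out of its crock, carry it over the row of filled jars and hold it upright and centred over the mouth of the customer's jar, its spout ending about 1 cm above the rim; for hygiene and so as not to falsify the weight, the funnel must never touch her jar. Finish while still holding the funnel there, steady and ready for pouring (do not put it down or let go), with the filled jars and the crock left standing where they were.

Things in the scene. Friction and masses are not known exactly. Their poses are not given: they have to be found in the camera images.
- jar: The customer's empty open jar of clear glass, 105 mm tall, round: straight body 64 mm in diameter from 4 to 80 mm above its foot, then a neck 58 mm outer and 52 mm inner diameter. 0.16 to 0.29 kg. Starts upright on the counter, on the robot's right. Origin: centre of its underside; z up along its axis. Grip it across the body.
- jar_mouth (a point): Centre of the jar's mouth, level with the rim (105 mm above the jar's origin); moves with the jar; z along the jar's axis.
- scale: Counter scale with a white plastic housing and a steel platform, fixed on the counter on the robot's left; about 245 mm long (x) and 200 mm wide (y), display and keys at its -x end (towards the robot). Origin: on the counter under the housing, 30 mm towards the display from the platform's centre; z up.
- scale_pan (a point): Centre of the scale's flat steel platform, on its top face, 58 mm above the counter. The platform measures 180 mm (x of the scale) by 200 mm (y). It does not give under load.
- funnel: Steel funnel, 82 mm tall, 0.11 to 0.19 kg. Origin: centre of the spout's open lower end; z up along its axis. Spout 36 mm in diameter, 30 mm long; then a flat collar 68 mm in diameter, which sits on the crock's rim; then a cone widening to a 126 mm mouth 80 mm above the origin. The handle points along its own -x. Starts upright in the crock; lift it straight up.
- funnel_handle (a point): Middle of the funnel's black plastic handle, the place to grip: 96 mm from the funnel's axis towards its -x, 73 mm above the spout's end. A level bar along the funnel's x, 60 mm long, 16 mm wide (y) and 14 mm high, free at the sides and below. Pinch it across its width from above, with 25 N or more.
- crock: White glazed crock, loose, about 0.6 kg, standing on the counter on the robot's right, in which the funnel is kept: 50 mm tall, 92 mm in outer diameter, 72 mm at the rim, mouth about 56 mm. Origin: centre of its underside. Leave it standing.
- board: Low wooden serving board, fixed, 360 by 90 by 18 mm, on the counter between the crock and the scale, long side roughly pointing away from the robot; carries the three filled jars in a row. Origin: centre of its underside.
- stock_lentils: Filled glass jar with a steel lid (nearest in the row as seen from the robot), 69 mm in diameter, 117 mm tall (its top about 135 mm above the counter), loose on the board. Origin: centre of its underside. Leave it standing.
- stock_beans: Filled glass jar with a steel lid (middle in the row as seen from the robot), 69 mm in diameter, 117 mm tall (its top about 135 mm above the counter), loose on the board. Origin: centre of its underside. Leave it standing.
- stock_peas: Filled glass jar with a steel lid (farthest in the row as seen from the robot), 69 mm in diameter, 117 mm tall (its top about 135 mm above the counter), loose on the board. Origin: centre of its underside. Leave it standing.
There are look-alikes about, which are no part of the job. Of the things that look like the funnel, the smaller one is meant. What is shaped like the stock_beans but yellow is not meant.

How it is judged:
By the outcome, as a careful person would: the job done as asked, in the order asked, and still so for the second after the job is handed in, while the arm keeps its last pose, push and grip.
It also fails if it takes over 64 s, if anything falls off the work surface, if the arm or the gripper's body presses on something with over 40 N, if the wrist force passes 120 N, or if a joint passes its speed limit or range.

ROBOT

A 7-joint arm with a two-finger parallel gripper is mounted at the origin on the work surface. World frame = base frame: x ahead of the robot, y to its left, z up, the work surface at z = 0. Lengths are in m, angles in degrees, forces in N, time in s.
With the tool pointing down it reaches from about 0.4 to 0.85 m from the base axis. Payload 4.5 kg.
Tool frame: the origin (TCP) lies at the very end of the fingers, on their centre line; the grasp point (between the pads) lies behind it (arm.grasp_offset is the z of the grasp point in the tool frame, in m); z points along the fingers, y is the line along which they close (so a half turn about z gives the same grasp; the last joint's range is limited). The gripper opens to 88 mm and grips with 3 to 60 N. Pads are 18 mm wide; open, the fingers measure 123 mm over their backs; the gripper's body (75 mm by 187 mm) begins 45 mm behind the grasp point.
Start: joints at [77.968, 39.483, -11.15, 89.685, 9.013, 51.709, -12.324], TCP at [0.151, -0.607, 0.239] pointing down, gripper open.
Joint ranges: [-172.22, 172.22], [-26.19, 119.32], [-84.43, 86.54], [7.71, 146.69], [-57.33, 237.33], [2.42, 119.75], [-152.13, 152.13]. Speed limits (degrees/s): [147.25, 147.25, 180, 180, 180, 180, 180].

INTERFACE

Orientations are given as a 3x3 rotation matrix whose columns are the frame's x, y, z axes.
In Python, from workcell import arm gives the robot as it stands.
- The arm moves only by the shell command python3 -m inch 'ROWS'. ROWS is 1 to 12 rows, one to a line, with the numbers parted by commas; each row has 5 numbers: dx, dy, dz in shares of 1 m (1.0 is 1 m), then a turn about the tool's z in shares of 45 degrees (1.0 is 45 degrees), then the opening from 0.0 (shut) to 1.0 (fully open); each row shifts and turns the commanded pose from where the row before left it, along the tool's axes as they then stand; what a row does not reach is not made up. A row lasts 1/8 s, in which the tool goes at most 0.0625 m and 10.7 degrees, less where a joint would pass 70% of its speed; a pose out of reach is approached as far as the arm can. The fingers move at their own pace and stop on an object; the grip force is fixed at half the most. Time passes only in rows, so rows that do not move let the fingers close. It prints the time, the measured TCP pose, the force, the opening and the grip force at its end. Input that does not fit is refused with a message, and nothing moves.
- arm.observe(): the state, without advancing time (a new reading comes with each control period).
- arm.get_image(name): name is "scene" or "top" or "wrist"; returns a dict with "pixels" (400x640x3 uint8, red, green, blue), "fx", "fy", "cx", "cy" (pixels), "camera_from_world" (4x4, takes a point from world to camera coordinates). Camera axes: x right, y down, z forward; pixel columns grow to the right and rows downward; lengths in m; the calibration is good to about 2 mm. A picture is of the moment at which its call begins. There is no depth.
- arm.finish_job(): hands the job in; it is judged then, once.
Trained networks look in a picture, given as the dict that the camera call returned (one of the last four; its "shot" number tells which), for a name from the list of things; names that differ only in an ending like _2 or _b are one class to them, and where a whole thing is asked for, a point or a joint stands for the part that bears it (a point fixed in the world has none). Each returns a list of dicts, best first, with "conf" (0 to 1); they miss things now and then, are a little off and sometimes report something else, mostly with a low value. They report only what shows in the picture. A call takes as long as a camera call. They do not tell look-alikes from the thing itself.
- arm.search_frame(picture, name): "rect" ([left, top, right, bottom] in pixels, round what is visible of it).
- arm.pinpoint(picture, name): "centre" ([column, row] in pixels: a listed point, or the origin of a listed thing).
The state is a dict: "time_s": time; "qpos": joint angles; "joint_velocities": joint speeds; "tau": joint torques, N m; "eef_pos": TCP position; "orientation": TCP orientation; "contact_force": force on the tool from outside, world axes, zero at the start; "wrist_torque": the same for the moment, N m; "gripper_width": opening from 0.0 (shut) to 1.0 (fully open); "grip_force": force on a finger pad.
Only numpy, scipy, OpenCV 4.12 (cv2) and the standard library are available. Lean on these libraries where they do the work, as an engineer would, in place of code of your own. Each camera call takes 0.05 s, during which the arm holds its last target. There are 200 camera calls.

## Working session

There is one attempt and no reset: what is moved stays moved. The work goes in short steps, Python scripts to look and compute and a shell command to move; the robot and the scene stay as the last step left them, time stands still between calls to the robot, and variables do not carry over. Pictures are saved under pics/ and viewed, at most 10 in all, crops included, and the job is handed in when it is done.

```bash
mkdir -p pics; cat > h.py <<'E'
import numpy as np, cv2
from workcell import arm
def save(p,n): cv2.imwrite('pics/'+n,cv2.cvtColor(np.asarray(p['pixels']),cv2.COLOR_RGB2BGR))
def ray(p,uv):
    M=np.array(p['camera_from_world']);R=M[:3,:3];t=M[:3,3]
    d=R.T@np.array([(uv[0]-p['cx'])/p['fx'],(uv[1]-p['cy'])/p['fy'],1.]);return -R.T@t,d/np.linalg.norm(d)
def tri(rs):
    A=np.zeros((3,3));b=np.zeros(3)
    for o,d in rs: P=np.eye(3)-np.outer(d,d);A+=P;b+=P@o
    x=np.linalg.solve(A,b);return x,[round(1000*float(np.linalg.norm((np.eye(3)-np.outer(d,d))@(x-o))),1) for o,d in rs]
def onz(p,uv,z): o,d=ray(p,uv);return o+d*(z-o[2])/d[2]
def proj(p,X):
    M=np.array(p['camera_from_world']);c=M[:3,:3]@np.asarray(X)+M[:3,3];return np.array([p['fx']*c[0]/c[2]+p['cx'],p['fy']*c[1]/c[2]+p['cy']])
E
python3 - <<'E'
from h import *
np.set_printoptions(precision=3,suppress=True)
s=arm.observe();print(s['eef_pos'],s['orientation'],arm.grasp_offset,s['contact_force'])
P={n:arm.get_image(n) for n in('scene','top','wrist')}
for n,p in P.items():
    save(p,n+'0.png')
    print(n,np.array(ray(p,(320,200))))
    for k in('jar','jar_mouth','scale','scale_pan','funnel','funnel_handle','crock','stock_lentils','stock_beans','stock_peas'):
        print(n,k,[(np.round(r['centre']).tolist(),round(r['conf'],2)) for r in arm.pinpoint(p,k)][:4])
E
```

```text
[ 0.151 -0.606  0.238] [[ 0.97   0.241 -0.001]
 [ 0.241 -0.97   0.002]
 [-0.    -0.002 -1.   ]] -0.0187 [ 1.002 -0.279 -0.685]
scene [[ 1.287 -0.981  1.068]
 [-0.506  0.583 -0.636]]
scene jar [([347.0, 248.0], 0.79), ([240.0, 212.0], 0.33)]
scene jar_mouth [([345.0, 223.0], 0.87), ([390.0, 151.0], 0.43)]
scene scale [([383.0, 166.0], 0.84)]
scene scale_pan [([389.0, 149.0], 0.69), ([383.0, 164.0], 0.4)]
scene funnel [([262.0, 247.0], 0.96), ([202.0, 284.0], 0.63)]
scene funnel_handle [([244.0, 212.0], 0.85), ([170.0, 294.0], 0.73), ([378.0, 218.0], 0.69)]
scene crock [([262.0, 251.0], 0.98)]
scene stock_lentils [([330.0, 195.0], 0.68)]
scene stock_beans [([354.0, 204.0], 0.79)]
scene stock_peas [([383.0, 219.0], 0.96)]
top [[ 0.39  -0.076  1.363]
 [ 0.131 -0.007 -0.991]]
top jar [([335.0, 176.0], 0.97)]
top jar_mouth [([336.0, 169.0], 0.83)]
top scale [([190.0, 227.0], 0.6)]
top scale_pan [([191.0, 224.0], 0.25)]
top funnel [([386.0, 234.0], 0.85), ([451.0, 246.0], 0.62)]
top funnel_handle [([388.0, 264.0], 0.8), ([501.0, 234.0], 0.69)]
top crock [([385.0, 238.0], 0.57)]
top stock_lentils [([277.0, 234.0], 0.58)]
top stock_beans [([280.0, 202.0], 0.97), ([322.0, 215.0], 0.87)]
top stock_peas [([276.0, 171.0], 0.76), ([335.0, 175.0], 0.69)]
wrist [[ 0.223 -0.589  0.383]
 [-0.293 -0.078 -0.953]]
wrist jar []
wrist jar_mouth []
wrist scale []
wrist scale_pan []
wrist funnel []
wrist funnel_handle []
wrist crock []
wrist stock_lentils []
wrist stock_beans []
wrist stock_peas []
```

View pics/scene0.png

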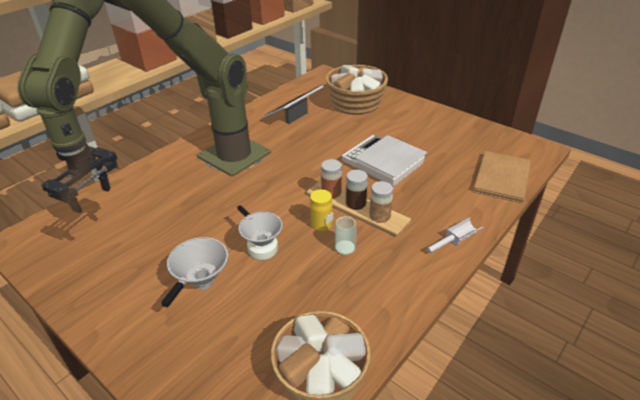

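View pics/top0.png

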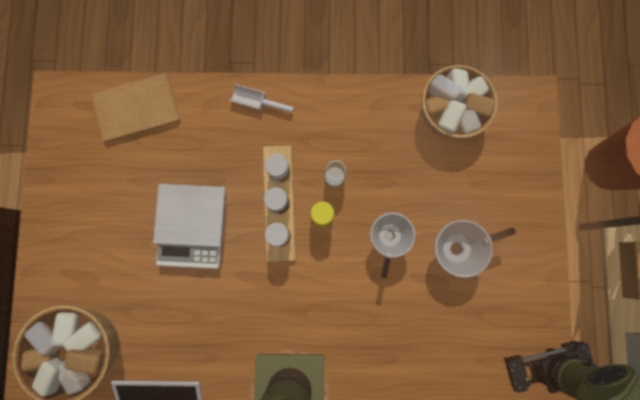

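The scene shows the jar at (346,235), with the yellow look-alike at (321,210). The small funnel is in the white crock at (261,230), and its handle is at (244,212). The larger funnel is at (198,265), with its handle at (172,294). The scale is at (385,157), and the stock jars are at (331,180), (356,190) and (381,202).

In the top view the jar is at (335,174), the small funnel at (392,236) with its handle at (387,268), the large funnel at (464,250), and the pan at (190,213).

Funnel candidates in the top view are (392,236) and (464,250). I choose the smaller one, (392,236). For the jar, the clear open one at (335,174) is meant, not the yellow one at (322,213).

```bash
python3 - <<'E'
from h import *
np.set_printoptions(precision=4,suppress=True)
s=arm.get_image('scene');t=arm.get_image('top')
near={'jar':((347,248),(335,176)),'jar_mouth':((345,223),(336,169)),'scale_pan':((389,149),(190,213)),'scale':((383,166),(190,227)),'funnel':((262,247),(390,236)),'funnel_handle':((244,212),(388,265)),'crock':((262,251),(387,237)),'stock_lentils':((330,195),(277,234)),'stock_beans':((354,204),(280,202)),'stock_peas':((383,219),(276,171))}
for k,(a,b) in near.items():
    o=[]
    for p,c in((s,a),(t,b)):
        r=[np.array(q['centre']) for q in arm.pinpoint(p,k)];r=[q for q in r if np.hypot(*(q-c))<14]
        if r:o.append(min(r,key=lambda q:np.hypot(*(q-c))))
    print(k,[x.round(1).tolist() for x in o], tri([ray(s,o[0]),ray(t,o[1])]) if len(o)==2 else '')
pt=np.asarray(t['pixels'])[140:300,150:430];ps=np.asarray(s['pixels'])[130:280,220:430]
a=cv2.resize(pt,None,fx=2.8,fy=2.8,interpolation=3);b=cv2.resize(ps,(400,286),interpolation=3)
cv2.imwrite('pics/c1.png',cv2.cvtColor(a,cv2.COLOR_RGB2BGR))
# top-down pan corners
for uv in((159,184),(225,186),(155,245),(222,248)):print(uv,onz(t,uv,.058))
for uv in((277,234),(276,200),(277,166)):print(onz(t,uv,.135))
print(onz(t,(322,213),.117), onz(t,(335,166),.105))
E
```

```text
jar [[344.8, 249.0], [333.1, 175.6]] (array([ 0.6463, -0.1284, -0.0052]), [2.8, 2.8])
jar_mouth [[343.3, 221.6], [334.7, 167.4]] (array([ 0.6458, -0.1314,  0.1098]), [6.8, 6.8])
scale_pan [[389.6, 150.1], [189.3, 213.0]] (array([0.5153, 0.2963, 0.0798]), [2.1, 2.1])
scale [[382.1, 162.3], [193.5, 224.7]] (array([0.4855, 0.3014, 0.0107]), [2.7, 2.7])
funnel [[261.0, 247.3], [387.3, 234.4]] (array([ 0.4599, -0.2967,  0.0139]), [5.2, 5.2])
funnel_handle [[241.5, 211.6], [388.5, 264.8]] (array([ 0.3705, -0.2839,  0.0988]), [2.6, 2.6])
crock [[261.3, 249.5], [386.8, 236.4]] (array([ 0.4557, -0.2958,  0.001 ]), [3.2, 3.2])
stock_lentils [[328.8, 192.5], [281.5, 234.6]] (array([0.4564, 0.028 , 0.0227]), [3.9, 3.9])
stock_beans [[357.9, 201.5], [280.2, 201.7]] (array([0.5619, 0.0385, 0.0301]), [3.6, 3.6])
stock_peas [[380.6, 218.2], [278.2, 172.4]] (array([0.6544, 0.0457, 0.0046]), [0.8, 0.8])
(159, 184) [0.6057 0.3992 0.058 ]
(225, 186) [0.6015 0.2005 0.058 ]
(155, 245) [0.4229 0.4014 0.058 ]
(222, 248) [0.416  0.2029 0.058 ]
[0.4549 0.0343 0.135 ]
[0.5506 0.0391 0.135 ]
[0.6481 0.0383 0.135 ]
[ 0.5169 -0.091   0.117 ] [ 0.656  -0.1278  0.105 ]
```

View pics/c1.png

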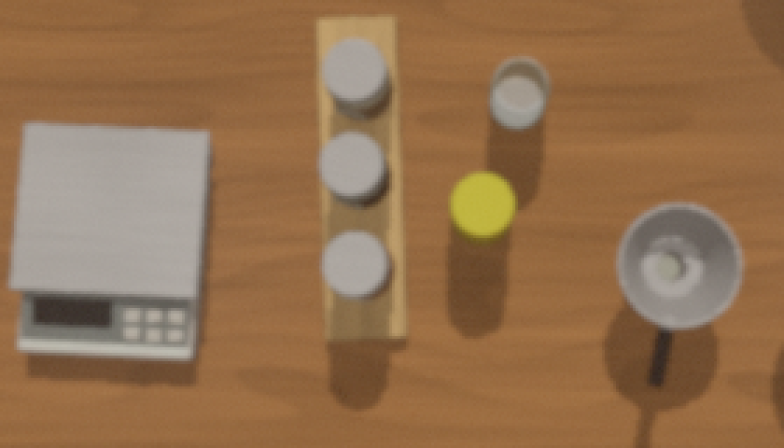

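The crop confirms the choices: a clear open jar at crop (519,93), the small funnel at (680,265) with its handle at (660,358), and the yellow look-alike at (482,205). The pan corners are at (25,122), (210,130), (195,298) and (10,290), so its centre is at about (0.514, 0.303). I'll now move towards the jar.

```bash
python3 -m inch '0.049,-0.028,0,0,1
0.049,-0.028,0,0,1
0.049,-0.028,0,0,1
0.049,-0.028,0,0,1
0.049,-0.028,0,0,1
0.049,-0.028,0,0,1
0.049,-0.028,0,0,1
0.049,-0.028,0,0,1
0.049,-0.028,0,0,1
0.049,-0.028,0,0,1
0.049,-0.028,0,0,1
0,0,0,0,1'
python3 - <<'E'
from h import *
np.set_printoptions(precision=4,suppress=True)
s=arm.observe();print(s['eef_pos'],s['orientation'])
p=arm.get_image('wrist');save(p,'w1.png')
for k in('jar','jar_mouth'):
    for r in arm.pinpoint(p,k):print(k,r,onz(p,r['centre'],0 if k=='jar' else .105))
print(proj(p,s['eef_pos']))
E
```

```text
time_s: 4.25
eef_pos: [0.6033, -0.171, 0.2386]
orientation: [[0.968, 0.25, 0.003], [0.25, -0.968, 0.004], [0.004, -0.003, -1.0]]
contact_force: [-0.4, 1.0, -0.4]
gripper_width: 0.998
grip_force: 0.0
[ 0.6033 -0.171   0.2386] [[ 0.9682  0.2503  0.0032]
 [ 0.2502 -0.9682  0.004 ]
 [ 0.0041 -0.003  -1.    ]]
jar {'centre': [296.8, 129.5], 'conf': 0.56} [ 0.6448 -0.1315  0.    ]
jar_mouth {'centre': [288.0, 136.7], 'conf': 0.96} [ 0.6443 -0.131   0.105 ]
[316.8601 247.6121]
```

View pics/w1.png

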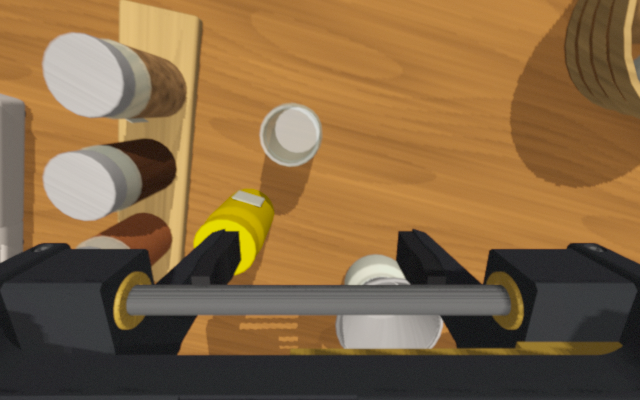

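The wrist view shows the jar rim centred at (291,134), the yellow jar at (235,225), and the stock jars on the left. Three views agree on the jar at (0.6445, -0.131).

```bash
python3 -m inch '0.025,-0.014,0,0,1
0.025,-0.014,0,0,1
0,0,0.02,0,1
0,0,0,0,1'
python3 - <<'E'
from h import *
np.set_printoptions(precision=4,suppress=True)
s=arm.observe();print(s['eef_pos'],s['orientation'])
p=arm.get_image('wrist');t=arm.get_image('top')
for k in('jar','jar_mouth'):
    for q in(p,t):
      for r in arm.pinpoint(q,k)[:2]:print(k,r,onz(q,r['centre'],0 if k=='jar' else .105))
E
```

```text
time_s: 4.9
eef_pos: [0.6392, -0.1402, 0.2174]
orientation: [[0.971, 0.239, -0.004], [0.239, -0.971, -0.001], [-0.004, -0.0, -1.0]]
contact_force: [-0.3, 0.1, -0.2]
gripper_width: 1.0
grip_force: 0.0
[ 0.6392 -0.1402  0.2174] [[ 0.971   0.239  -0.0042]
 [ 0.239  -0.971  -0.0008]
 [-0.0043 -0.0002 -1.    ]]
jar {'centre': [312.2, 166.0], 'conf': 0.85} [ 0.6412 -0.1325  0.    ]
jar {'centre': [276.2, 171.7], 'conf': 0.38} [0.6581 0.053  0.    ]
jar_mouth {'centre': [308.9, 184.1], 'conf': 0.82} [ 0.6444 -0.1308  0.105 ]
```

```bash
python3 -m inch '0.007,-0.0075,0,0,1
0,0,0.04,0,1
0,0,0.04,0,1
0,0,0,0,1
0,0,0,0,1'
python3 - <<'E'
from h import *
np.set_printoptions(precision=4,suppress=True)
s=arm.observe();print(s['eef_pos'],s['orientation'])
p=arm.get_image('wrist')
for r in arm.pinpoint(p,'jar_mouth')[:2]:print(r,onz(p,r['centre'],.105))
E
```

```text
time_s: 5.82
eef_pos: [0.6476, -0.129, 0.1402]
orientation: [[0.97, 0.242, 0.003], [0.242, -0.97, -0.0], [0.002, 0.001, -1.0]]
contact_force: [0.3, -0.3, 0.5]
gripper_width: 1.002
grip_force: 0.0
[ 0.6476 -0.129   0.1402] [[ 0.9703  0.2418  0.0025]
 [ 0.2418 -0.9703 -0.0001]
 [ 0.0024  0.0007 -1.    ]]
{'centre': [321.6, 224.5], 'conf': 0.78} [ 0.6479 -0.1321  0.105 ]
```

Centred to within 3 mm, so I descend and grip.

```bash
python3 -m inch '0,0.001,0.03,0,1
0,0,0.03,0,1
0,0,0.03,0,1
0,0,0,0,1
0,0,0,0,0.5
0,0,0,0,0.5
0,0,0,0,0.5
0,0,0,0,0.5
0,0,0,0,0.5
0,0,0,0,0.5'
```

```text
time_s: 7.18
eef_pos: [0.6475, -0.1304, 0.0502]
orientation: [[0.97, 0.241, 0.002], [0.241, -0.97, -0.0], [0.002, 0.001, -1.0]]
contact_force: [-0.9, 0.8, 6.2]
gripper_width: 0.705
grip_force: 29.9
```

```bash
python3 -m inch '0,0,-0.01,0,0.5
0,0,-0.03,0,0.5
0,0,-0.05,0,0.5
0,0,-0.05,0,0.5
0,0,-0.05,0,0.5
0,0,-0.01,0,0.5
0,0,0,0,0.5'
python3 -m inch '-0.001,-0.02,0,0,0.5
-0.002,-0.04,0,0,0.5
-0.002,-0.04,0,0,0.5
-0.002,-0.04,0,0,0.5
-0.002,-0.04,0,0,0.5
-0.002,-0.04,0,0,0.5
-0.002,-0.04,0,0,0.5
-0.002,-0.04,0,0,0.5
-0.003,-0.04,0,0,0.5
-0.003,-0.04,0,0,0.5
-0.003,-0.04,0,0,0.5
-0.002,-0.02,0,0,0.5'
python3 -m inch '-0.001,-0.012,0,0,0.5
0,0,0,0,0.5
0,0,0,0,0.5'
python3 - <<'E'
from h import *
np.set_printoptions(precision=4,suppress=True)
p=arm.get_image('wrist');save(p,'w2.png');t=arm.get_image('top');s=arm.get_image('scene');save(t,'t2.png')
print(arm.observe()['eef_pos'])
for k in('jar_mouth','jar','scale_pan'):
    for n,q in(('w',p),('t',t),('s',s)):
      for r in arm.pinpoint(q,k)[:2]:print(k,n,r,onz(q,r['centre'],.058 if k=='scale_pan' else .295 if k=='jar_mouth' else .19))
E
```

```text
time_s: 8.05
eef_pos: [0.6462, -0.1303, 0.2486]
orientation: [[0.97, 0.241, -0.0], [0.241, -0.97, -0.0], [-0.0, 0.0, -1.0]]
contact_force: [0.4, 1.1, -2.5]
gripper_width: 0.707
grip_force: 29.9
time_s: 9.55
eef_pos: [0.5118, 0.2936, 0.2471]
orientation: [[0.969, 0.246, -0.004], [0.246, -0.969, -0.0], [-0.004, -0.001, -1.0]]
contact_force: [-0.3, -0.8, -2.2]
gripper_width: 0.709
grip_force: 29.9
time_s: 9.93
eef_pos: [0.5121, 0.2998, 0.2486]
orientation: [[0.971, 0.239, 0.0], [0.239, -0.971, -0.002], [-0.0, 0.002, -1.0]]
contact_force: [-0.7, -0.3, -1.2]
gripper_width: 0.704
grip_force: 29.9
[0.5119 0.3004 0.2488]
jar_mouth w {'centre': [319.3, 317.6], 'conf': 0.77} [0.5045 0.2969 0.295 ]
jar_mouth w {'centre': [548.5, 110.8], 'conf': 0.45} [0.602  0.2426 0.295 ]
jar_mouth t {'centre': [162.5, 206.0], 'conf': 0.72} [0.5121 0.3014 0.295 ]
jar_mouth s {'centre': [395.7, 93.7], 'conf': 0.67} [0.5102 0.3081 0.295 ]
jar w {'centre': [318.3, 217.2], 'conf': 0.6} [0.5081 0.2979 0.19  ]
jar t {'centre': [177.0, 210.6], 'conf': 0.76} [0.5121 0.299  0.19  ]
jar t {'centre': [187.9, 213.4], 'conf': 0.51} [0.5048 0.2694 0.19  ]
jar s {'centre': [395.9, 118.4], 'conf': 0.8} [0.5065 0.3303 0.19  ]
scale_pan w {'centre': [314.8, 168.9], 'conf': 0.76} [0.5175 0.3042 0.058 ]
scale_pan t {'centre': [190.7, 214.2], 'conf': 0.85} [0.5154 0.2998 0.058 ]
scale_pan s {'centre': [388.7, 153.3], 'conf': 0.65} [0.5063 0.3031 0.058 ]
```

View pics/w2.png

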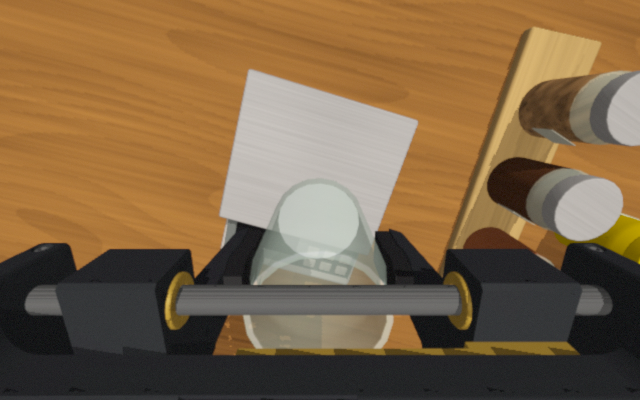

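The view shows the jar in the grip, its bottom at (318,217) over the steel pan, whose corners are at (250,70), (416,120) and (220,213). I lower it.

```bash
python3 -m inch '0.0045,-0.002,0.02,0,0.5
0,0,0.04,0,0.5
0,0,0.04,0,0.5
0,0,0.02,0,0.5
0,0,0.01,0,0.5
0,0,0.004,0,0.5
0,0,0,0,0.5
0,0,0,0,0.5'
python3 -m inch '0,0,0.002,0,0.5
0,0,0.002,0,0.5
0,0,0,0,0.5'
```

```text
time_s: 11.52
eef_pos: [0.5157, 0.3052, 0.1156]
orientation: [[0.97, 0.241, 0.001], [0.241, -0.97, 0.001], [0.002, -0.0, -1.0]]
contact_force: [0.2, -0.3, -1.7]
gripper_width: 0.704
grip_force: 29.9
time_s: 11.9
eef_pos: [0.515, 0.3048, 0.1105]
orientation: [[0.97, 0.241, -0.0], [0.241, -0.97, -0.0], [-0.0, 0.0, -1.0]]
contact_force: [0.1, 0.2, -2.3]
gripper_width: 0.707
grip_force: 29.9
```

```bash
python3 -m inch '0,0,0.001,0,0.5
0,0,0.001,0,0.5
0,0,0,0,0.5'
python3 -m inch '0,0,0.001,0,0.5
0,0,0,0,0.5'
```

```text
time_s: 12.28
eef_pos: [0.5151, 0.3048, 0.1086]
orientation: [[0.97, 0.241, -0.0], [0.241, -0.97, -0.0], [-0.0, 0.0, -1.0]]
contact_force: [-0.6, -0.1, -2.3]
gripper_width: 0.702
grip_force: 29.9
time_s: 12.52
eef_pos: [0.5152, 0.3049, 0.1082]
orientation: [[0.97, 0.241, 0.0], [0.241, -0.97, 0.0], [0.0, 0.0, -1.0]]
contact_force: [-1.4, 0.2, 3.3]
gripper_width: 0.703
grip_force: 29.8
```

Contact with the pan, so I release and retreat straight up.

```bash
python3 -m inch '0,0,0,0,0.8
0,0,0,0,0.9
0,0,0,0,1
0,0,0,0,1
0,0,0,0,1
0,0,0,0,1
0,0,-0.02,0,1
0,0,-0.04,0,1
0,0,-0.05,0,1
0,0,-0.02,0,1
0,0,0,0,1'
python3 - <<'E'
from h import *
np.set_printoptions(precision=4,suppress=True)
p=arm.get_image('wrist');t=arm.get_image('top');s=arm.get_image('scene')
print(arm.observe()['eef_pos'])
for k in('jar_mouth','jar'):
    for n,q in(('w',p),('t',t),('s',s)):
      for r in arm.pinpoint(q,k)[:2]:print(k,n,r,onz(q,r['centre'],.163 if k=='jar_mouth' else .058))
for n,q in(('w',p),('t',t)):
  for k in ('funnel_handle',):
    for r in arm.pinpoint(q,k):print(k,n,r,onz(q,r['centre'],.093))
save(p,'w3.png')
E
```

```text
time_s: 13.9
eef_pos: [0.516, 0.3054, 0.2393]
orientation: [[0.97, 0.241, 0.003], [0.241, -0.97, 0.002], [0.004, -0.001, -1.0]]
contact_force: [1.0, -0.2, 0.3]
gripper_width: 1.003
grip_force: 0.0
[0.5144 0.3043 0.2363]
jar_mouth w {'centre': [320.8, 207.0], 'conf': 0.68} [0.5148 0.3022 0.163 ]
jar_mouth t {'centre': [177.6, 212.3], 'conf': 0.81} [0.5102 0.3057 0.163 ]
jar_mouth s {'centre': [389.5, 128.7], 'conf': 0.61} [0.5042 0.2978 0.163 ]
jar w {'centre': [553.2, 115.3], 'conf': 0.71} [0.645  0.0703 0.058 ]
jar w {'centre': [316.8, 177.3], 'conf': 0.59} [0.5147 0.3061 0.058 ]
jar t {'centre': [190.0, 215.5], 'conf': 0.6} [0.5115 0.3017 0.058 ]
jar s {'centre': [391.5, 154.4], 'conf': 0.87} [0.5181 0.3036 0.058 ]
funnel_handle t {'centre': [501.9, 237.0], 'conf': 0.82} [ 0.455  -0.6104  0.093 ]
funnel_handle t {'centre': [390.4, 265.4], 'conf': 0.7} [ 0.3706 -0.2883  0.093 ]
```

The jar stands at about (0.5145, 0.3035), on the pan centre. Next, the funnel.

Units first: turns go in shares of 45 degrees. So 10 degrees / 45 = 0.2222.

```bash
python3 -m inch '-0.02,0.045,-0.002,0,1
-0.024,0.045,-0.002,0,1
-0.024,0.045,-0.002,0,1
-0.024,0.045,-0.002,0,1
-0.024,0.045,-0.002,0,1
-0.024,0.045,0,0,1
-0.024,0.045,0,0,1
-0.024,0.045,0,0,1
-0.025,0.045,0,0,1
-0.025,0.045,0,0,1
-0.025,0.045,0,0,1
-0.025,0.038,0,0,1'
python3 -m inch '0,0,0,0.2222,1
0,0,0,0.2222,1
0,0,0,0,1
0,0,0,0,1'
python3 - <<'E'
from h import *
np.set_printoptions(precision=4,suppress=True)
p=arm.get_image('wrist');save(p,'w4.png')
for k,z in(('funnel_handle',.093),('funnel',.02),('crock',0)):
      for r in arm.pinpoint(p,k)[:2]:print(k,r,onz(p,r['centre'],z))
E
```

```text
time_s: 15.95
eef_pos: [0.3639, -0.284, 0.2479]
orientation: [[0.971, 0.24, 0.001], [0.24, -0.971, -0.001], [0.001, 0.001, -1.0]]
contact_force: [0.0, -0.5, 0.7]
gripper_width: 1.001
grip_force: 0.0
time_s: 16.45
eef_pos: [0.3645, -0.2817, 0.2478]
orientation: [[0.995, -0.102, 0.0], [-0.102, -0.995, -0.0], [0.0, 0.0, -1.0]]
contact_force: [-0.0, -0.3, -0.2]
gripper_width: 0.998
grip_force: 0.0
funnel_handle {'centre': [313.0, 182.3], 'conf': 0.56} [ 0.3642 -0.2765  0.093 ]
funnel {'centre': [318.9, 86.8], 'conf': 0.95} [ 0.465  -0.2934  0.02  ]
funnel {'centre': [477.7, 106.3], 'conf': 0.82} [ 0.4219 -0.4879  0.02  ]
crock {'centre': [323.5, 93.6], 'conf': 0.94} [ 0.4576 -0.2987  0.    ]
crock {'centre': [317.1, 88.6], 'conf': 0.65} [ 0.4645 -0.2911  0.    ]
```

View pics/w4.png

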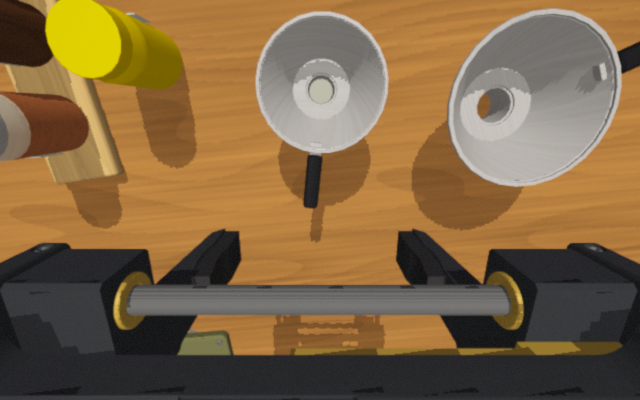

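The small funnel's rim is centred at (322,82), and its handle runs from (315,155) to (311,207), in line with the fingers. The larger funnel is at right, (535,97). Next I compute the axis and handle positions, and take a second, lower view for the height.

```bash
cat > fh.py <<'E'
from h import *
np.set_printoptions(precision=4,suppress=True)
def handle(p,lo):
    g=np.asarray(p['pixels']).astype(int);m=((g.max(2)<55)).astype(np.uint8)
    n,l,st,c=cv2.connectedComponentsWithStats(m)
    out=[]
    for i in range(1,n):
        if 300<st[i,4]<4000 and st[i,3]>1.5*st[i,2] and 270<c[i][0]<380: 
            pts=np.argwhere(l==i)[:,::-1].astype(np.float32)
            out.append((c[i],st[i].tolist(),cv2.minAreaRect(pts)))
    return out
E
python3 - <<'E'
from fh import *
p=cv2.cvtColor(cv2.imread('pics/w4.png'),cv2.COLOR_BGR2RGB)
q=arm.get_image('wrist');q=dict(q)
for h in handle(q,0):
    print(h[:2],h[2])
    print('c',onz(q,h[0],.1),'near',onz(q,(h[0][0],h[1][1]+h[1][3]),.1))
print('rim c',onz(q,(322,82),.1),'ends',onz(q,(315,155),.1),onz(q,(311.5,206),.1))
t=arm.get_image('top');r=[x for x in arm.pinpoint(t,'funnel_handle') if abs(x['centre'][0]-389)<12]
w=arm.pinpoint(q,'funnel_handle')
print(r,w)
if r and w: print(tri([ray(t,r[0]['centre']),ray(q,w[0]['centre'])]))
E
```

```text
(array([312.0248, 180.6511]), [304, 155, 18, 53, 685]) ((311.9554443359375, 180.94554138183594), (13.632009506225586, 51.642433166503906), 5.710593223571777)
c [ 0.3677 -0.276   0.1   ] near [ 0.3374 -0.2726  0.1   ]
rim c [ 0.4631 -0.2963  0.1   ] ends [ 0.3943 -0.2821  0.1   ] [ 0.3398 -0.2723  0.1   ]
[{'centre': [385.2, 261.6], 'conf': 0.78}] [{'centre': [314.9, 182.6], 'conf': 0.97}]
(array([ 0.3769, -0.2741,  0.1272]), [7.4, 7.4])
```

In the tool's units: 5 degrees / 45 = 0.1111.

```bash
python3 -m inch '0.003,-0.0045,0,0.1111,1
0,0,0.03,0,1
0,0,0.03,0,1
0,0,0.03,0,1
0,0,0.02,0,1
0,0,0,0,1
0,0,0,0,1'
python3 - <<'E'
from fh import *
q=arm.get_image('wrist');save(q,'w5.png');print(arm.observe()['eef_pos'],arm.observe()['orientation'][:,0])
for h in handle(q,0): print(h[0],h[1],h[2],onz(q,h[0],.1),onz(q,h[0],.093))
w=arm.pinpoint(q,'funnel_handle');print([(x,onz(q,x['centre'],.093)) for x in w])
E
```

```text
time_s: 17.73
eef_pos: [0.3682, -0.278, 0.1383]
orientation: [[0.982, -0.191, 0.001], [-0.191, -0.982, -0.001], [0.001, 0.0, -1.0]]
contact_force: [-0.2, 0.3, 0.7]
gripper_width: 1.002
grip_force: 0.0
[ 0.3683 -0.2781  0.1385] [ 0.9815 -0.1914  0.0016]
[315.2731 221.6461] [305, 185, 22, 76, 1571] ((315.5, 222.5), (75.0, 21.0), 90.0) [ 0.369  -0.2764  0.1   ] [ 0.3663 -0.2758  0.093 ]
[]
```

View pics/w5.png

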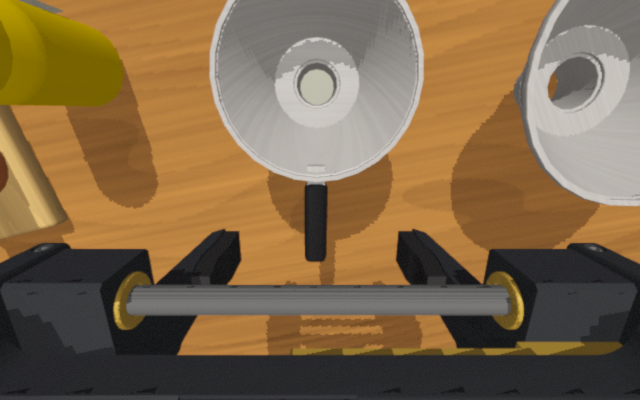

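The handle is straight between the fingers at (315,222), aligned with the tool's x. Both wrist views agree at z≈0.1 for its top. I descend and grip.

```bash
python3 -m inch '0,-0.0015,0.02,0,1
0,0,0.02,0,1
0,0,0.02,0,1
0,0,0.004,0,1
0,0,0,0,1'
python3 -m inch '0,0,0,0,0
0,0,0,0,0
0,0,0,0,0
0,0,0,0,0
0,0,0,0,0
0,0,0,0,0
0,0,0,0,0
0,0,0,0,0
0,0,0,0,0
0,0,0,0,0'
```

```text
time_s: 18.45
eef_pos: [0.3684, -0.2765, 0.0742]
orientation: [[0.982, -0.191, 0.001], [-0.191, -0.982, -0.0], [0.001, 0.0, -1.0]]
contact_force: [-0.4, 0.6, 0.0]
gripper_width: 1.002
grip_force: 0.0
time_s: 19.7
eef_pos: [0.3681, -0.2763, 0.0737]
orientation: [[0.982, -0.191, -0.0], [-0.191, -0.982, -0.0], [0.0, 0.0, -1.0]]
contact_force: [-1.2, -0.0, -0.1]
gripper_width: 0.178
grip_force: 30.0
```

```bash
python3 -m inch '0,0,-0.005,0,0
0,0,-0.01,0,0
0,0,-0.02,0,0
0,0,-0.03,0,0
0,0,-0.03,0,0
0,0,-0.04,0,0
0,0,-0.04,0,0
0,0,-0.02,0,0
0,0,-0.01,0,0
0,0,0,0,0
0,0,0,0,0'
python3 - <<'E'
from fh import *
for n in('wrist','top','scene'):
    q=arm.get_image(n);save(q,n+'6.png')
    for k in('crock','funnel'):print(n,k,[(np.round(r['centre']),r['conf'],onz(q,r['centre'],0 if k=='crock' else .225)) for r in arm.pinpoint(q,k)][:2])
a=cv2.imread('pics/wrist6.png');b=cv2.imread('pics/scene6.png')[100:300,150:470]
cv2.imwrite('pics/c6.png',np.vstack([cv2.resize(a,(480,300)),cv2.resize(b,(480,300))]))
E
```

```text
time_s: 21.08
eef_pos: [0.3675, -0.2759, 0.2779]
orientation: [[0.982, -0.191, -0.002], [-0.191, -0.982, 0.001], [-0.002, -0.001, -1.0]]
contact_force: [0.8, 0.7, -1.3]
gripper_width: 0.174
grip_force: 30.0
wrist crock [(array([322.,  92.]), 0.67, array([ 0.4618, -0.3004,  0.    ]))]
wrist funnel [(array([468.,  92.]), 0.93, array([ 0.432 , -0.3884,  0.225 ]))]
top crock [(array([388., 237.]), 0.69, array([ 0.4565, -0.2966,  0.    ]))]
top funnel [(array([396., 232.]), 0.75, array([ 0.4597, -0.2803,  0.225 ])), (array([452., 249.]), 0.62, array([ 0.4161, -0.4247,  0.225 ]))]
scene crock []
scene funnel [(array([202., 281.]), 0.84, array([ 0.5967, -0.5973,  0.225 ])), (array([257., 195.]), 0.74, array([ 0.4687, -0.3005,  0.225 ]))]
```

View pics/c6.png

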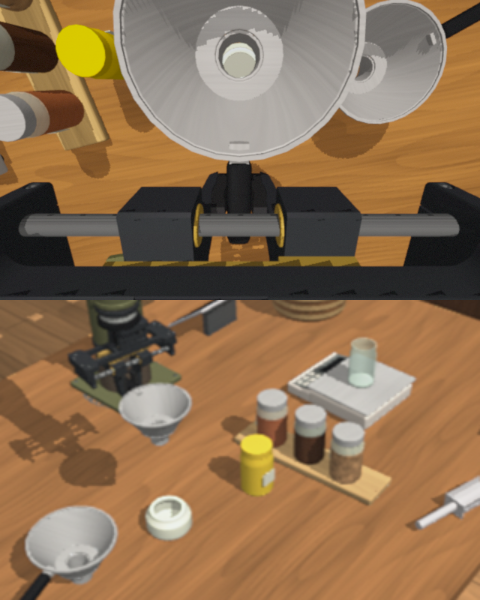

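The funnel is held level. The crock stands at crop (168,517), where it was, the jar is on the scale, and the stock jars are untouched. I now carry the funnel over the row, bowing outward.

```bash
python3 -m inch '0,-0.01,0,0,0
0,-0.02,0,0,0
0,-0.03,0,0,0
0,-0.03,0,0,0
0,-0.03,0,0,0
0,-0.03,0,0,0
0,-0.03,0,0,0
0,-0.03,0,0,0
0,-0.03,0,0,0
0,-0.03,0,0,0
0,-0.03,0,0,0
0,-0.03,0,0,0'
python3 -m inch '-0.007,-0.03,0,0,0
-0.007,-0.03,0,0,0
-0.007,-0.03,0,0,0
-0.007,-0.03,0,0,0
-0.007,-0.03,0,0,0
-0.007,-0.03,0,0,0
-0.007,-0.03,0,0,0
-0.007,-0.03,0,0,0
-0.007,-0.02,0,0,0
0,-0.007,0,0,0
0,0,0,0,0
0,0,0,0,0'
python3 - <<'E'
from fh import *
print(arm.observe()['eef_pos'])
for n in('wrist','top','scene'):
    q=arm.get_image(n);save(q,n+'7.png')
    print(n,'funnel',[(np.round(r['centre']),r['conf'],onz(q,r['centre'],.224)) for r in arm.pinpoint(q,'funnel')][:2])
    print(n,'mouth',[(np.round(r['centre']),r['conf'],onz(q,r['centre'],.163)) for r in arm.pinpoint(q,'jar_mouth')][:2])
a=cv2.imread('pics/wrist7.png');b=cv2.imread('pics/scene7.png')[60:180,320:480]
cv2.imwrite('pics/c7.png',np.hstack([cv2.resize(a[:,100:540],(390,350)),cv2.resize(b,(400,350),interpolation=2)]))
E
```

```text
time_s: 23.02
eef_pos: [0.431, 0.0494, 0.2788]
orientation: [[0.982, -0.191, 0.0], [-0.191, -0.982, 0.0], [0.0, -0.0, -1.0]]
contact_force: [0.4, 0.3, -0.9]
gripper_width: 0.175
grip_force: 30.0
time_s: 24.52
eef_pos: [0.4208, 0.3203, 0.2786]
orientation: [[0.981, -0.193, -0.0], [-0.193, -0.981, -0.001], [0.0, 0.001, -1.0]]
contact_force: [-0.9, -0.2, -1.3]
gripper_width: 0.171
grip_force: 30.0
[0.4208 0.3203 0.2786]
wrist funnel []
wrist mouth [(array([319.,  86.]), 0.91, array([0.513 , 0.3009, 0.163 ]))]
top funnel [(array([453., 248.]), 0.85, array([ 0.4174, -0.4277,  0.224 ])), (array([167., 209.]), 0.65, array([0.5135, 0.3141, 0.224 ]))]
top mouth [(array([178., 210.]), 0.53, array([0.5157, 0.3043, 0.163 ]))]
scene funnel [(array([390., 115.]), 0.96, array([0.5083, 0.2884, 0.224 ])), (array([203., 284.]), 0.65, array([ 0.6037, -0.6003,  0.224 ]))]
scene mouth [(array([391., 127.]), 0.78, array([0.5027, 0.3086, 0.163 ])), (array([382., 162.]), 0.33, array([0.6002, 0.1142, 0.163 ]))]
```

View pics/c7.png

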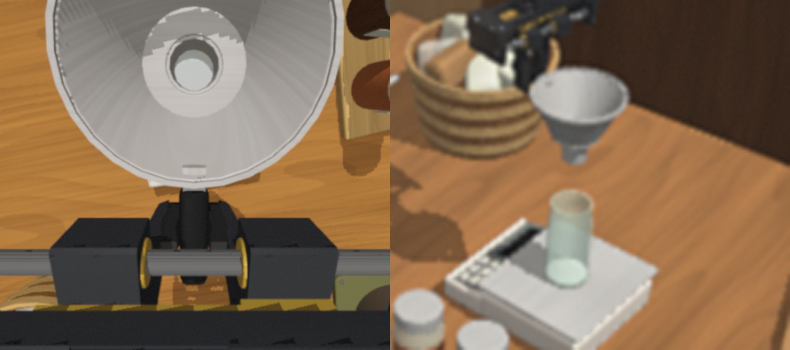

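The wrist crop shows the jar's bottom through the spout, concentric at (193,68). The scene crop shows the spout's end at (573,157) above the rim at (572,203). I lower part way and check with a model overlay.

```bash
python3 -m inch '-0.001,-0.0025,0.01,0,0
0,0,0.01,0,0
0,0,0.01,0,0
0,0,0.005,0,0
0,0,0,0,0
0,0,0,0,0'
python3 - <<'E'
from fh import *
s=arm.observe();T=np.array(s['eef_pos']);R=np.array(s['orientation']);print(T)
ax=T+R@np.array([.0969,.0005,.054]);print('spout',ax)
a=np.linspace(0,2*np.pi,60)
def circ(c,r,z):return np.c_[c[0]+r*np.cos(a),c[1]+r*np.sin(a),np.full(60,z)]
cr=[]
for n,(x0,y0,w,h,f) in{'wrist':(150,0,340,240,2.3),'scene':(340,80,110,80,3.6),'top':(120,170,110,80,3.6)}.items():
    q=arm.get_image(n);im=cv2.cvtColor(np.asarray(q['pixels']),cv2.COLOR_RGB2BGR)[y0:y0+h,x0:x0+w]
    f=785/w if n=='wrist' else 390/w
    f=f if n!='wrist' else 390/w
    im=cv2.resize(im,None,fx=f,fy=f,interpolation=2)
    for c,r,z,col in((ax,.063,ax[2]+.08,(0,0,255)),(ax,.018,ax[2],(0,0,255)),(ax,.018,ax[2]+.03,(0,255,255)),((.5145,.304),.029,.163,(0,255,0)),((.5145,.304),.032,.062,(255,0,0))):
        pp=np.array([(proj(q,x)-(x0,y0)+.5)*f for x in circ(c,r,z)]).astype(np.int32)
        cv2.polylines(im,[pp],True,col,1)
    cr.append(im)
H=max(cr[1].shape[0],cr[2].shape[0])
top=np.zeros((290,780,3),np.uint8);
for i,im in enumerate(cr[1:]):top[:min(290,im.shape[0]),390*i:390*i+im.shape[1]]=im[:290]
bot=np.zeros((290,780,3),np.uint8);bot[:min(290,cr[0].shape[0]),:cr[0].shape[1]]=cr[0][:290]
cv2.imwrite('pics/c8.png',np.vstack([top,bot]))
E
```

```text
time_s: 25.72
eef_pos: [0.4202, 0.3245, 0.2439]
orientation: [[0.982, -0.191, 0.0], [-0.191, -0.982, 0.0], [0.0, -0.0, -1.0]]
contact_force: [0.4, 0.4, -1.4]
gripper_width: 0.171
grip_force: 30.0
[0.4202 0.3245 0.2439]
spout [0.5152 0.3055 0.1899]
```

View pics/c8.png

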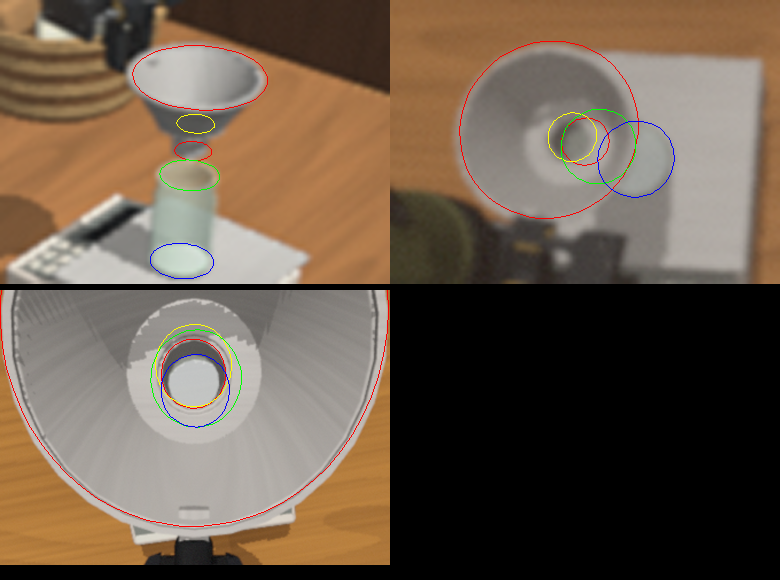

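The overlay matches. The jar's green and blue circles sit on the glass in the scene at (189,175) and (182,260). The funnel's red circles fit its spout and rim to within about 2 mm, shifted slightly towards the gripper. I make a small correction and the final lowering.

```bash
python3 -m inch '0.001,0.002,0.004,0,0
0,0,0.005,0,0
0,0,0.005,0,0
0,0,0.003,0,0
0,0,0,0,0
0,0,0,0,0
0,0,0,0,0
0,0,0,0,0'
python3 - <<'E'
from fh import *
s=arm.observe();T=np.array(s['eef_pos']);R=np.array(s['orientation'])
print('spout',T+R@np.array([.0955,.0005,.054]),T)
for n in('wrist','top','scene'):
    q=arm.get_image(n)
    for k,z in(('funnel',.173),('jar_mouth',.163),('crock',0),('stock_lentils',.018),('stock_beans',.018),('stock_peas',.018)):
        print(n,k,[(np.round(r['centre']),onz(q,r['centre'],z)[:2]) for r in arm.pinpoint(q,k)][:2])
E
```

```text
time_s: 26.88
eef_pos: [0.4206, 0.3223, 0.2268]
orientation: [[0.982, -0.191, 0.0], [-0.191, -0.982, 0.0], [0.0, -0.0, -1.0]]
contact_force: [-0.1, -1.4, -1.7]
gripper_width: 0.173
grip_force: 30.0
spout [0.5142 0.3036 0.1728] [0.4206 0.3223 0.2268]
wrist funnel []
wrist jar_mouth [(array([321.,  77.]), array([0.5138, 0.302 ]))]
wrist crock []
wrist stock_lentils [(array([551.,  97.]), array([0.4554, 0.0376]))]
wrist stock_beans [(array([549.,   0.]), array([0.5567, 0.0425]))]
wrist stock_peas []
top funnel [(array([176., 212.]), array([0.51  , 0.3083])), (array([452., 248.]), array([ 0.4202, -0.4424]))]
top jar_mouth [(array([178., 212.]), array([0.5119, 0.3036]))]
top crock [(array([387., 237.]), array([ 0.4568, -0.2948]))]
top stock_lentils [(array([278., 233.]), array([0.463 , 0.0412]))]
top stock_beans [(array([279., 201.]), array([0.5625, 0.0401])), (array([322., 215.]), array([ 0.5211, -0.0931]))]
top stock_peas [(array([278., 170.]), array([0.6603, 0.0471]))]
scene funnel [(array([392., 129.]), array([0.5204, 0.2888])), (array([204., 283.]), array([ 0.5614, -0.5737]))]
scene jar_mouth [(array([392., 130.]), array([0.5168, 0.2943])), (array([392., 154.]), array([0.599 , 0.1714]))]
scene crock [(array([264., 251.]), array([ 0.4628, -0.2976]))]
scene stock_lentils [(array([331., 192.]), array([0.4547, 0.0373]))]
scene stock_beans [(array([320., 224.]), array([ 0.5286, -0.1109]))]
scene stock_peas [(array([380., 218.]), array([0.6595, 0.0338]))]
```

The funnel is centred, about 10 mm above the rim and steady, and everything else stands where it was. I'm handing the job in.

```bash
python3 -c "
from workcell import arm
print(arm.finish_job())"
```

```text
the job is handed in; nothing more can be done
None
```

Job handed in at about 27 s: the jar stands on the middle of the scale's platform, and the funnel is held upright about 1 cm above its rim, centred to within about 2 mm by my measurement; the filled jars and the crock still show where they stood (the hand-in returned no verdict).

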